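Dip the primer tank and show the gauge

ROBOT

A 6-joint arm with a two-finger parallel gripper is mounted at the origin on the work surface. World frame = base frame: x ahead of the robot, y to its left, z up, the work surface at z = 0. Lengths are in mm, angles in rad, forces in N, time in s.
With the tool pointing down it reaches from about 350 to 875 mm from the base axis. Payload 4.2 kg.
Tool frame: the origin (TCP) lies midway between the tips of the shut fingers; the grasp point (between the pads) lies 19 mm behind it (arm.tcp_to_grasp is the distance from the TCP to the grasp point, in mm); z points along the fingers, y is the line along which they close (so a half turn about z gives the same grasp; the last joint's range is limited). The gripper opens to 85 mm and grips with 20 to 120 N. Pads are 22 mm wide; open, the fingers measure 114 mm over their backs; the gripper's body (76 mm by 85 mm) begins 54 mm behind the grasp point. The pads swing forward as they close: fully open they stand 13 mm farther back than shut.
Start: joints at [1.395, 0.385, 0.008, 0, -1.194, -0.259], TCP at [263.235, 566.839, 231.312] pointing down, gripper open.
Joint ranges: [-3.14, 3.14], [-1.21, 2.06], [-1.07, 1.41], [-3.16, 2.05], [-2.99, -0.16], [-3.1, 3.1]. Speed limits (rad/s): [2.79, 2.79, 3.14, 3.14, 3.14, 3.14].

INTERFACE

Orientations are given as a unit quaternion [x, y, z, w].
In Python, from bench import arm gives the robot as it stands.
- The arm moves only by the tool arm_command, never from a script. Its argument "rows" is a list of rows, each a list of 2 entries, a list of its own where there are three numbers: the shift along the tool's x, y, z as a fraction of full scale, then the turn, a rotation vector about the tool's x, y, z as a fraction of full scale. In form: [[[x, y, z], [wx, wy, wz]], ...]. A call has 1 to 5 rows; each row is the pose to reach, as a shift and turn from the pose commanded when the call began, along the tool's axes at that moment, turning the shorter way round; what a row does not reach only later rows make up. Full scale, the value 1, is 0.25 m for a shift and 180 degrees for a turn. A row lasts 1/10 s, in which the tool goes at most 50 mm and 8.59 degrees, less where a joint would pass 70% of its speed; a pose out of reach is approached as far as the arm can. A call with a number of a shift or a turn outside -1 to 1 is refused whole. A call with a gripper value outside its range is refused whole. "grip" is the opening, from 0 (shut) to 1 (fully open), set as the call begins (left out, the last holds). The fingers move at their own pace and stop on an object; the grip force is fixed at half the most. Time passes only in rows, so rows that repeat a pose let the fingers close. It gives the time, the measured TCP pose, the force, the opening and the grip force at its end, in the units of the state.
- arm.read_state(): the state, without advancing time (a new reading comes with each control period).
- arm.get_image(name): name is "scene" or "top" or "wrist"; returns (picture, depth): 400x640x3 uint8, blue, green, red; 400x640 float32, mm along the optical axis (not along the pixel's ray), 0 where there is no reading.
- arm.camera_info(name): a dict with "fx", "fy", "cx", "cy" (pixels), "extrinsics" (4x4, takes a point from camera to world coordinates). Camera axes: x right, y down, z forward; pixel columns grow to the right and rows downward; lengths in mm; the calibration is good to about 2 mm. A picture is of the moment at which its call begins: read the wrist's pose just before it. camera_info takes no time and is no camera call; for the wrist camera it gives the pose at the moment of the call.
- arm.job_done(): hands the job in; it is judged then, once.
Trained networks look in the newest picture that a camera, given by its name, has taken for a name from the list of things; names that differ only in an ending like _2 or _b are one class to them, and where a whole thing is asked for, a point or a joint stands for the part that bears it (a point fixed in the world has none). Each returns a list of dicts, best first, with "score" (0 to 1); they miss things now and then, are a little off and sometimes report something else, mostly with a low value. They report only what shows in the picture. A call takes as long as a camera call. They do not tell look-alikes from the thing itself.
- arm.spot_in(camera, query): "position" ([column, row] in pixels, amid what is visible of it).
The state is a dict: "clock": time; "joints": joint angles; "joint_vel": joint speeds; "joint_efforts": joint torques, N m; "position": TCP position; "ee_rot": TCP orientation; "contact_force": force on the tool from outside, world axes, zero at the start; "wrist_torque": the same for the moment, N m; "gripper_width": finger opening in mm; "grasp_force": force on a finger pad.
Only numpy, scipy, OpenCV 4.12 (cv2) and the standard library are available. Lean on these libraries where they do the work, as an engineer would, in place of code of your own. Each camera call takes 0.05 s, during which the arm holds its last target. There are 200 camera calls.

TASK

At the shoe sample bench, swing the primer tank's red vent handle to half open (45 degrees, over the yellow mark), leave it there and let go of it. Then take the gauge rod from its wooden rest, push it down the tank's slanted brass tube until its collar stops on the rim, and draw it right out. Finish still holding the rod in the gripper, motionless and level, with its tip over the blue ring on the white reading card and about 10 cm above it; leave the shoe last, the pump and the cup alone.

Things in the scene. Friction and masses are not known exactly. Their poses are not given: they have to be found in the camera images.
- tank: Aluminium primer tank, fixed to the bench, a round can 150 mm across with a lid 158 mm across, lid top 130 mm above the bench. Origin on the bench straight below the mouth of its slanted tube; the can's axis lies 115 mm along the tank's own -x from there (towards the robot). z up.
- tube: Brass guide tube fixed to the tank's front. Origin at the centre of its open mouth, 140 mm above the bench. Its own +x is its axis, pointing out of the mouth, away from the tank, 40 degrees above level; its own y is level. A rod enters along -x. Bore 15 mm across, guided length 62 mm, then open space to 95 mm deep and more; rim 26 to 32 mm across.
- vent_valve (a joint): Angle of the red vent handle in rad, turning clockwise seen from above about an upright axis: 0 = closed, handle along the tank's own +y; 1.571 = fully open, handle along the tank's +x; half open = 0.785, where the handle stands over the yellow mark on the lid. Stays where it is left (friction about 0.12 N m).
- valve_pivot (a point): Point on the vent handle's turning axis at the handle's mid height, 164 mm above the bench, 34 mm above the lid; 90 mm along the tank's own -x from the tube mouth.
- valve_grip (a point): Point to pinch on the red handle: 62 mm from its axis, at mid height and mid width. The red bar is 14 mm wide, 12 mm high, and runs from 27 to 89 mm from the axis; 28 mm free space under it.
- rod: Loose gauge rod, about 150 g, starting level in the rest, axis 60 mm above the bench. Origin at the centre of its orange handle; x along the rod, tip at -x, z up as it lies. Handle x -35 to 35, 16 mm wide (y), 22 mm high; behind it a 10 mm square stub to x = 65. Brass collar 32 mm across, x -43 to -53; then a 10 mm round stem, tapered tip ending at x = -143 mm.
- rod_collar (a point): Centre of the collar's tip-side face, the face that stops on the tube's rim; 53 mm from the rod's origin, 90 mm from the tip.
- rod_tip (a point): Centre of the tip's end face, 143 mm from the rod's origin.
- rest: Wooden rest fixed to the bench, a 190 x 50 x 8 mm foot with two uprights, each 12 mm thick along x and 34 mm wide, with a 13 mm wide notch; tops at 65 mm. Origin on the bench below the rod handle's centre, axes as the rod's; uprights at x = 53 mm and x = -100 mm. The rod lifts straight up out of it.
- card: White reading card fixed flat on the bench, 100 x 80 x 2 mm, with a blue ring 44 mm across in its middle. Origin on the bench under its centre.
- shoe_last: White plastic shoe last, 247 mm long, 84 mm wide, 100 mm high, loose; origin on the bench under its middle, toe towards its -x. To be left alone.
- pump: Blue suede pump with block heel, 234 mm long, 76 mm wide, 92 mm high, loose; origin on the bench under its middle, toe towards its -x. To be left alone.
- cup: White ceramic cup, 72 mm across, 85 mm high, loose; origin at the centre of its underside. To be left alone.
Mind the look-alikes: they are no part of the job. There is more than one size of the tank; the job needs the largest.

How it is judged (in metres and radians):
On the way, in this order (a step that is already met when the one before it is completed fails the run):
1. the vent handle is at half open (within 8 degrees of 45) and let go (value of joint vent_valve between 0.645 and 0.925 rad and contact force between vent_valve and the fingers below 0.1 N), for 0.3 s.
2. the rod is down the tube with its collar on the rim (within 4 mm), the vent still half open (value of joint vent_valve between 0.645 and 0.925 rad and x of rod_collar in the frame of tube below 0.004 m and distance between rod_collar and tube below 0.007 m and angle between the x axis of rod and the x axis of tube, either way round below 0.14 rad), for 0.2 s.
At the end, for the whole second after the job is handed in: The vent handle is still within 8 degrees of half open; the rod is held in the fingers, at rest and clear of tank and rest, its axis level within 8 degrees, its tip within 35 mm of the card's centre seen from above and 60 to 150 mm above the bench (value of joint vent_valve between 0.645 and 0.925 rad and angle between rod's own x axis and vertical between 1.431 and 1.711 rad and horizontal distance between rod_tip and card below 0.035 m and height (world z) of rod_tip between 0.06 and 0.15 m and contact force between rod and the fingers above 1 N and distance between rod_tip and tube above 0.05 m and contact force between rod and tank below 0.1 N and contact force between rod and rest below 0.1 N and linear speed of rod below 0.03 m/s and angular speed of rod below 0.2 rad/s); the arm keeps its last pose, push and grip.
It fails at once if the shoe last was shifted more than 30 mm (distance of shoe_last from where it was at the start of the episode above 0.03 m).
It fails at once if the pump was shifted more than 30 mm (distance of pump from where it was at the start of the episode above 0.03 m).
It fails at once if the cup was shifted more than 30 mm (distance of cup from where it was at the start of the episode above 0.03 m).
It also fails if it takes over 69 s, if anything falls off the work surface, if the arm or the gripper's body presses on something with over 40 N, if the wrist force passes 120 N, or if a joint passes its speed limit or range.

## Working session

There is one attempt and no reset: what is moved stays moved. The work goes in short steps, Python scripts to look and compute and a tool call to move; the robot and the scene stay as the last step left them, time stands still between calls to the robot, and variables do not carry over. Pictures are saved under pics/ and viewed, at most 10 in all, crops included, and the job is handed in when it is done.

Besides the shell and the picture viewer there is one more tool, called as name(argument=value, ...), one argument or row to a line, values as JSON. arm_command: Moves the arm, as the interface text tells. Shift numbers are shares of 0.25 m and turn numbers shares of 180 degrees, none past 1 either way. Its arguments: {"type":"object","properties":{"rows":{"type":"array","items":{"type":"array"}},"grip":{"type":"number"}},"required":["rows"]}

```bash
mkdir -p pics && ls
cat > h.py <<'E'
import numpy as np, cv2
from bench import arm
from scipy.spatial.transform import Rotation as R
def snap(n):
    inf=arm.camera_info(n); p,d=arm.get_image(n); return p,d,inf
def w(u,v,z,inf):
    c=np.array([(u-inf['cx'])/inf['fx']*z,(v-inf['cy'])/inf['fy']*z,z,1.0]); return (np.array(inf['extrinsics'])@c)[:3]
def cloud(d,inf):
    v,u=np.mgrid[:400,:640]; c=np.stack([(u-inf['cx'])/inf['fx']*d,(v-inf['cy'])/inf['fy']*d,d,np.ones_like(d)],-1)
    P=(c@np.array(inf['extrinsics']).T)[...,:3]; P[d==0]=np.nan; return P
def onplane(u,v,Z,inf):
    E=np.array(inf['extrinsics']); r=E[:3,:3]@np.array([(u-inf['cx'])/inf['fx'],(v-inf['cy'])/inf['fy'],1]); o=E[:3,3]
    return o+r*(Z-o[2])/r[2]
E
python3 - <<'E'
from h import *
for n in ("top","scene"):
    p,d,i=snap(n); cv2.imwrite(f"pics/{n}0.png",p); np.savez(f"{n}0.npz",p=p,d=d); P=cloud(d,i)
    print(n,np.round(np.array(i['extrinsics'])[:3,3]),i['fx'])
    for q in ("tank","tube","vent_valve","rod","rest","card","shoe_last","pump","cup"):
        for r in arm.spot_in(n,q)[:4]:
            u,v=map(int,r['position']); print(q,round(r['score'],2),u,v,np.round(P[v,u]))
s=arm.read_state(); print(s['position'],s['ee_rot'],s['gripper_width'],arm.tcp_to_grasp)
E
```

```text
pics
top [ 404.   15. 1104.] 405.58146957516817
tank 0.83 225 267 [404. 224. 130.]
tank 0.82 393 160 [ 679. -184.  100.]
tank 0.71 233 152 [691. 224. 106.]
tube 0.69 230 226 [499. 213. 149.]
tube 0.55 392 129 [ 760. -182.  104.]
tube 0.41 231 115 [787. 232. 112.]
vent_valve 0.72 206 256 [429. 260. 169.]
vent_valve 0.63 391 148 [ 702. -174.  127.]
vent_valve 0.54 222 136 [727. 249. 125.]
vent_valve 0.42 314 128 [791.  20.  14.]
rod 0.74 404 226 [ 519. -230.    3.]
rest 0.57 395 235 [ 494. -204.    8.]
card 0.66 318 245 [465.   5.   5.]
shoe_last 0.95 480 185 [ 623. -420.   67.]
pump 0.74 162 185 [614. 415.  53.]
pump 0.64 401 230 [ 502. -208.   65.]
cup 0.97 316 130 [788.  14.   6.]
cup 0.51 226 272 [393. 221. 130.]
scene [1044.  451. 1083.] 367.96419070763443
tank 0.94 247 200 [ 713. -169.   98.]
tank 0.76 407 214 [438. 254. 130.]
tank 0.76 344 283 [732. 250. 128.]
tube 0.69 390 219 [496. 230. 147.]
tube 0.59 327 298 [790. 239. 112.]
tube 0.38 231 208 [ 771. -176.  111.]
vent_valve 0.62 414 207 [429. 264. 169.]
vent_valve 0.59 246 194 [ 710. -169.  129.]
vent_valve 0.47 348 282 [712. 250.  98.]
vent_valve 0.35 276 252 [759.  -3.  15.]
rod 0.78 285 163 [ 508. -203.   70.]
rest 0.79 287 176 [ 513. -196.    6.]
card 0.83 337 200 [471.  10.   2.]
shoe_last 0.77 211 161 [ 674. -413.   65.]
pump 0.56 415 308 [635. 430.  61.]
cup 0.87 277 253 [757.  -0.   8.]
[263.23446816 566.82950424 231.31881024] [ 9.76465869e-01 -2.15671989e-01  1.49531749e-05  1.29357278e-05] 85.53649320650617 18.700000000000003
```

View pics/top0.png

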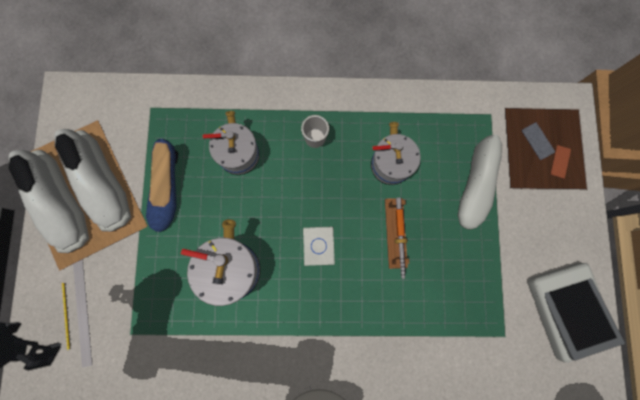

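Run:
```python
import cv2,numpy as np
t=cv2.imread("pics/top0.png"); s=cv2.imread("pics/scene0.png")
a=cv2.resize(t[200:300,180:280],(400,400),interpolation=cv2.INTER_CUBIC)
b=cv2.resize(t[180:280,360:460],(400,400),interpolation=cv2.INTER_CUBIC)
cv2.imwrite("pics/crop1.png",np.hstack([a,b]))
```

```text
(no output)
```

View pics/crop1.png

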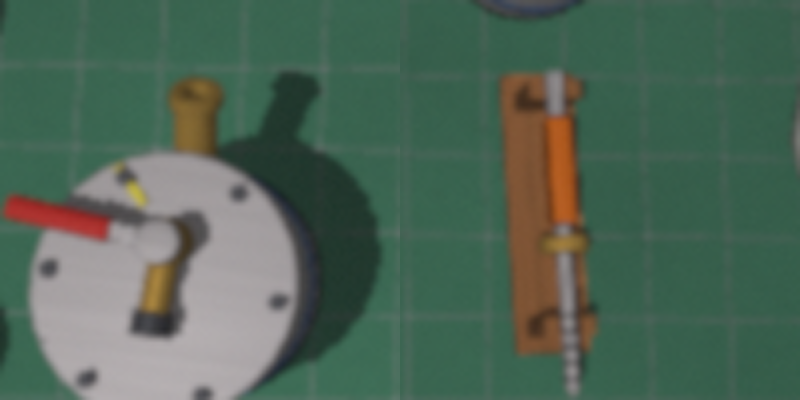

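The top view shows three tanks: (222,270), (233,150) and (397,158). The lid of the first is at z=130 and it is by far the largest, so it is the one meant. The crop confirms its red handle, the yellow mark and the tube mouth at about (229,223). The rod's orange handle is at about (401,222), with its tip towards the robot at (403,277). The card is at (318,246).

Run:
```python
from h import *
for n in ("top","scene"):
    z=np.load(f"{n}0.npz"); p,d=z['p'],z['d']; i=arm.camera_info(n); P=cloud(d,i)
    hsv=cv2.cvtColor(p,cv2.COLOR_BGR2HSV).astype(int); H,S,V=hsv[...,0],hsv[...,1],hsv[...,2]
    X,Y,Z=P[...,0],P[...,1],P[...,2]
    big=(abs(X-420)<110)&(abs(Y-225)<120)
    lid=big&(abs(Z-130)<5)
    c,r=cv2.minEnclosingCircle(np.argwhere(lid)[:, ::-1].astype(np.float32)); 
    pts=P[lid][:,:2]; cc,rr=cv2.minEnclosingCircle(pts.astype(np.float32)); print(n,"lid",cc,rr,np.nanmedian(Z[lid]))
    red=big&((H<6)|(H>174))&(S>150)
    q=P[red&(Z>150)&(Z<180)]; m=np.median(q,0); u,s,vt=np.linalg.svd(q-q.mean(0)); print("red",len(q),q.mean(0).round(1),vt[0].round(3), np.ptp((q-q.mean(0))@vt[0]))
    br=big&(H>15)&(H<30)&(S>90)&(X>455)&(Z>60); q=P[br]; print("tube",len(q),q.mean(0).round(1),q.max(0).round(1),q.min(0).round(1)); top=q[q[:,2]>130]; print(" near mouth", top.mean(0).round(1))
    # tube line: fit in XY
    u,s,vt=np.linalg.svd(q-q.mean(0)); print(" axis",vt[0].round(3))
    rb=(abs(X-510)<130)&(abs(Y+205)<60)
    o=rb&(H>5)&(H<16)&(S>190)&(Z>50); q=P[o]; u,s,vt=np.linalg.svd(q-q.mean(0)); print("orange",len(q),q.mean(0).round(1),vt[0].round(3),np.ptp((q-q.mean(0))@vt[0]).round(1),np.median(q[:,2]))
    bl=(abs(X-468)<50)&(abs(Y-10)<50)&(H>95)&(H<130)&(S>60)
    q=np.argwhere(bl)[:,::-1].astype(np.float32); (cu,cv),a,b=cv2.fitEllipse(q); print("ring",cu,cv,a,onplane(cu,cv,2,i).round(1))
    for k in("rod_collar","rod_tip","valve_grip","valve_pivot"): print(k,[(round(e['score'],2),np.round(e['position'])) for e in arm.spot_in(n,k)[:2]])
```

```text
top lid (417.1145935058594, 230.40969848632812) 100.74528503417969 128.8225485886216
red 123 [433.6 288.5 168.6] [-0.215 -0.977  0.004] 55.748229874585476
tube 190 [494.5 219.3 136.5] [515.7 255.9 154.1] [455.2 204.8 118.9]
 near mouth [496.9 219.5 139.6]
 axis [-0.942  0.159 -0.294]
orange 164 [ 522.6 -204.3   68.8] [-0.999 -0.041  0.016] 62.2 69.42933867344914Traceback (most recent call last):
  File "<stdin>", line 18, in <module>
cv2.error: OpenCV(4.12.0) /io/opencv/modules/imgproc/src/shapedescr.cpp:361: error: (-201:Incorrect size of input array) There should be at least 5 points to fit the ellipse in function 'fitEllipseNoDirect'
```

Run:
```python
from h import *
from scipy.optimize import least_squares
for n in ("top","scene"):
    z=np.load(f"{n}0.npz"); p,d=z['p'],z['d']; i=arm.camera_info(n); P=cloud(d,i)
    hsv=cv2.cvtColor(p,cv2.COLOR_BGR2HSV).astype(int); H,S,V=hsv[...,0],hsv[...,1],hsv[...,2]
    X,Y,Z=P[...,0],P[...,1],P[...,2]
    lid=((abs(X-400)<100)&(abs(Y-225)<110)&(abs(Z-130)<6)&(S<60)).astype(np.uint8)
    lid=cv2.morphologyEx(lid,cv2.MORPH_OPEN,np.ones((3,3),np.uint8))
    cs,_=cv2.findContours(lid,cv2.RETR_EXTERNAL,cv2.CHAIN_APPROX_NONE); c=max(cs,key=cv2.contourArea)[:,0]
    q=np.array([onplane(a,b,130,i)[:2] for a,b in c])
    f=least_squares(lambda t:np.hypot(*(q-t[:2]).T)-t[2],[410,225,79],loss='soft_l1',f_scale=1); print(n,"lid",f.x.round(1))
    card=((abs(X-468)<60)&(abs(Y-8)<60)&(S<40)&(V>130)).astype(np.uint8)
    cs,_=cv2.findContours(card,cv2.RETR_EXTERNAL,cv2.CHAIN_APPROX_NONE); c=max(cs,key=cv2.contourArea)[:,0].astype(float)
    q=np.array([onplane(a,b,2,i)[:2] for a,b in c]).astype(np.float32); print("card",cv2.minAreaRect(q))
    rb=(abs(X-510)<130)&(abs(Y+205)<60)&(H>5)&(H<16)&(S>150)&(Z>50); q=P[rb]; print("orange",len(q),q.mean(0).round(1),q.min(0).round(1),q.max(0).round(1),np.median(q[:,2]))
    red=(abs(X-420)<110)&(abs(Y-225)<120)&((H<6)|(H>174))&(S>150)&(Z>150)
    q=P[red];u,s,vt=np.linalg.svd(q-q.mean(0)); print("red",len(q),q.mean(0).round(1),vt[0].round(3))
    for k in("rod_collar","rod_tip","valve_grip","tube"):
      for e in arm.spot_in(n,k)[:3]: u,v=map(int,e['position']);print(k,round(e['score'],2),u,v,P[v,u].round())
print(arm.read_state()['clock'])
```

```text
top lid [391.8 229.6  74. ]
card ((463.3418273925781, 4.290882110595703), (102.36151123046875, 81.74867248535156), 2.6899406909942627)
orange 194 [ 522.  -204.7   68.1] [ 488.7 -215.7   50.8] [ 557.  -197.1   75.5] 69.16852059513212
red 123 [433.6 288.5 168.6] [-0.215 -0.977  0.004]
rod_collar 0.56 399 235 [ 489. -202.   70.]
valve_grip 0.86 207 257 [426. 258. 167.]
valve_grip 0.7 220 135 [728. 253. 127.]
valve_grip 0.5 388 147 [ 705. -167.  127.]
tube 0.69 230 226 [499. 213. 149.]
tube 0.55 392 129 [ 760. -182.  104.]
tube 0.41 231 115 [787. 232. 112.]
scene lid [395.5 235.4  72.4]
card ((462.7716064453125, 6.393115997314453), (104.72885131835938, 85.56974792480469), 3.3591322898864746)
orange 125 [ 526.8 -195.2   65.7] [ 430.  -218.3   50. ] [ 581.9 -180.    74.8] 67.79440175509603
red 67 [434.2 292.9 169.2] [0.193 0.981 0.017]
rod_collar 0.81 289 163 [ 500. -191.   73.]
rod_tip 0.5 283 163 [ 475. -255.   -1.]
valve_grip 0.74 419 209 [424. 278. 168.]
valve_grip 0.65 247 196 [ 711. -165.  122.]
valve_grip 0.62 349 284 [726. 262. 130.]
tube 0.69 390 219 [496. 230. 147.]
tube 0.59 327 298 [790. 239. 112.]
tube 0.38 231 208 [ 771. -176.  111.]
1.4
```

```bash
cat >> h.py <<'E'
def Rt(yaw,pitch=0):
    "tool: down-pointing with tool x at yaw (deg); pitch deg tilts tool z so that tool moves like rod x(yaw axis 'ryaw') rising"
    return R.from_euler('z',yaw,degrees=True)*R.from_euler('x',180,degrees=True)
def plan(pos,rot,st=None):
    s=st or arm.read_state(); p0=np.array(s['position']); r0=R.from_quat(s['ee_rot'])
    sh=r0.inv().apply(np.array(pos)-p0)/250; tv=(r0.inv()*rot).as_rotvec(degrees=True)/180
    L=np.linalg.norm(sh)*250; a=np.linalg.norm(tv)*180
    print("shift",sh.round(4).tolist(),"turn",tv.round(4).tolist(),"mm",L.round(1),"deg",a.round(1),"rows",int(np.ceil(max(L/50,a/8.59))))
E
python3 - <<'E'
from h import *
i=arm.camera_info("wrist"); s=arm.read_state(); r=R.from_quat(s['ee_rot']); E=np.array(i['extrinsics'])
print("cam in tool",r.inv().apply(E[:3,3]-s['position']).round(1), (r.inv().as_matrix()@E[:3,:3]).round(2).tolist(),i['fx'])
plan([440,260,330],Rt(-102)); print(s['joints'])
E
```

```text
cam in tool [  85.    -0.3 -141.7] [[-0.0, -0.95, -0.33], [1.0, -0.0, 0.0], [-0.0, -0.33, 0.95]] 328.807938896704
shift [1.1582, 0.8154, -0.3947] turn [0.0, 0.0, 0.4283] mm 367.6 deg 77.1 rows 9
[ 1.39459821e+00  3.84701551e-01  7.91077843e-03 -3.75517028e-06
 -1.19400434e+00 -2.58552349e-01]
```

arm_command(
  rows=[
    [[1,0.7,-0.39],[0,0,0.428]],
    [[1,0.7,-0.39],[0,0,0.428]],
    [[1,0.7,-0.39],[0,0,0.428]],
    [[1,0.7,-0.39],[0,0,0.428]],
    [[1,0.7,-0.39],[0,0,0.428]],
  ],
)

```text
clock: 1.9
position: [383.2, 359.0, 308.3]
ee_rot: [0.828, -0.561, 0.0, -0.0]
contact_force: [0.9, 1.5, -0.4]
gripper_width: 85.4
grasp_force: 0.0
```

```bash
python3 -c "
from h import *
plan([440,260,330],Rt(-102)); s=arm.read_state(); print(s['clock'],s['position'],s['joints'])"
```

```text
shift [0.4522, -0.0639, -0.087] turn [-0.0001, 0.0001, 0.1877] mm 116.2 deg 33.8 rows 4
1.9 [383.21598112 359.04857486 308.27413198] [ 1.06214062e+00  1.65967081e-01 -1.02260647e-01  1.49429352e-04
 -1.30199104e+00 -6.81822073e-01]
```

arm_command(
  rows=[
    [[0.45,-0.064,-0.087],[0,0,0.188]],
    [[0.45,-0.064,-0.087],[0,0,0.188]],
    [[0.45,-0.064,-0.087],[0,0,0.188]],
    [[0.45,-0.064,-0.087],[0,0,0.188]],
    [[0.45,-0.064,-0.087],[0,0,0.188]],
  ],
  grip=0.5,
)

```text
clock: 2.4
position: [440.1, 261.9, 329.4]
ee_rot: [-0.631, 0.776, 0.0, 0.0]
contact_force: [0.7, -0.6, -0.5]
gripper_width: 42.5
grasp_force: 0.0
```

Run:
```python
from h import *
p,d,i=snap("wrist"); s=arm.read_state(); cv2.imwrite("pics/w1.png",p); np.savez("w1.npz",p=p,d=d,E=i['extrinsics']); P=cloud(d,i)
print(s['clock'],s['position'],s['joints'])
for k in("tube","vent_valve","valve_grip","valve_pivot"):
  for e in arm.spot_in("wrist",k)[:2]: u,v=map(int,e['position']);print(k,round(e['score'],2),u,v,P[v,u].round())
```

```text
2.45 [439.88459879 262.31558604 329.24041145] [ 8.54950495e-01  1.33554776e-01 -8.99942506e-02 -1.25076303e-04
 -1.34696785e+00 -1.05737854e+00]
tube 0.71 260 141 [493. 221. 146.]
tube 0.71 31 198 [783. 235. 105.]
vent_valve 0.68 73 212 [726. 258. 125.]
valve_grip 0.69 331 173 [430. 261. 170.]
valve_grip 0.68 71 210 [726. 255. 126.]
valve_pivot 0.92 352 131 [402. 229. 147.]
valve_pivot 0.81 102 176 [691. 228. 104.]
```

View pics/w1.png

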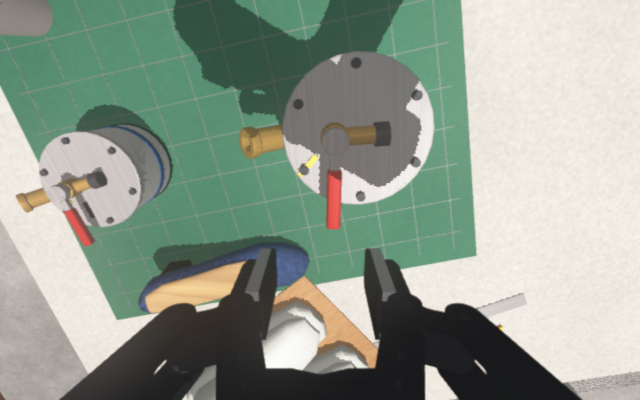

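The wrist view shows the lid centred near (358,127), the hub at (335,140), the red bar from (334,170) to (334,228), and the tube mouth near (247,142).

Run:
```python
from h import *
from scipy.optimize import least_squares
z=np.load("w1.npz"); p,d=z['p'],z['d']; i=arm.camera_info("wrist"); i['extrinsics']=z['E']; P=cloud(d,i)
hsv=cv2.cvtColor(p,cv2.COLOR_BGR2HSV).astype(int); H,S,V=hsv[...,0],hsv[...,1],hsv[...,2]; X,Y,Z=np.moveaxis(P,2,0)
reg=(abs(X-400)<110)&(abs(Y-225)<100)
m=(reg&(Z>122)&(Z<137)).astype(np.uint8); cs,_=cv2.findContours(m,cv2.RETR_EXTERNAL,cv2.CHAIN_APPROX_NONE); c=max(cs,key=cv2.contourArea)[:,0]
q=np.array([onplane(a,b,130,i)[:2] for a,b in c]); 
f=least_squares(lambda t:np.hypot(*(q-t[:2]).T)-79,[395,228],loss='soft_l1',f_scale=1); C=f.x; print("lid",C.round(1),np.median(abs(f.fun)).round(2),np.median(Z[m>0]))
rm=reg&((H<6)|(H>174))&(S>120)&(Z>155)
# bar axis on top plane z=170 from pixels
v,u=np.nonzero(rm); q=np.array([onplane(a,b,170,i)[:2] for a,b in zip(u,v)]); rect=cv2.minAreaRect(q.astype(np.float32)); print("red rect",rect, np.median(Z[rm]))
u_,s_,vt=np.linalg.svd(q-q.mean(0)); y=vt[0]*np.sign(vt[0][1]); print("mean",q.mean(0).round(1),"dir",y.round(3))
x=np.array([y[1],-y[0]]); print("yaw from handle",np.degrees(np.arctan2(x[1],x[0])).round(2))
piv=q.mean(0)-58*y; print("pivot from bar",piv.round(1)," pivot from lid",(C+25*x).round(1),"mouth",(C+115*x).round(1))
br=reg&(H>12)&(H<32)&(S>90)&(X>468)&(Z>60); q=P[br]
print("tube n",br.sum(),q.mean(0).round(1)); 
mid=(q[:,:2]-C)@x; lat=(q[:,:2]-C)@np.array([-x[1],x[0]])
for a,b in((78,90),(90,100),(100,110),(110,125)):
    k=(mid>a)&(mid<=b); 
    if k.any(): print(a,b,k.sum(),"lat",lat[k].min().round(1),lat[k].max().round(1),"zmax",q[k][:,2].max().round(1))
hub=reg&(Z>172); print("hub",hub.sum(),P[hub].mean(0).round(1) if hub.any() else 0)
yl=reg&(H>22)&(H<34)&(S>150)&(abs(Z-130)<8)&(V>120); print("yellow",P[yl].mean(0).round(1),yl.sum(), ((P[yl].mean(0)[:2]-C)@x).round(1))
cv2.imwrite("pics/tubecrop.png",cv2.resize(p[100:190,220:400],(800,400),interpolation=cv2.INTER_CUBIC))
```

```text
lid [396.3 233.8] 3.2 129.0463238457828
red rect ((433.047119140625, 288.16650390625), (58.9561653137207, 12.740011215209961), 78.5707778930664) 168.76172776726844
mean [433.  287.5] dir [0.215 0.977]
yaw from handle -12.43
pivot from bar [420.5 230.9]  pivot from lid [420.7 228.4] mouth [508.6 209. ]
tube n 970 [491.  222.1 146.6]
78 90 321 lat -3.9 26.1 zmax 378.0
90 100 290 lat -3.0 25.3 zmax 379.1
100 110 253 lat -4.1 25.4 zmax 151.3
110 125 83 lat -4.0 25.5 zmax 144.1
hub 34939 [439.  252.6 391.7]
yellow [nan nan nan] 0 nan<stdin>:22: RuntimeWarning: Mean of empty slice.
  ret = um.true_divide(
```

```bash
cat > an.py <<'E'
from h import *
from scipy.optimize import least_squares
z=np.load("w1.npz"); p,d=z['p'],z['d']; i=arm.camera_info("wrist"); i['extrinsics']=z['E']; P=cloud(d,i)
hsv=cv2.cvtColor(p,cv2.COLOR_BGR2HSV).astype(int); H,S,V=hsv[...,0],hsv[...,1],hsv[...,2]; X,Y,Z=np.moveaxis(P,2,0)
# lid: non-green region contour
reg=(abs(X-395)<90)&(abs(Y-230)<90)
m=(reg&(Z>126)&(Z<134)).astype(np.uint8); cs,_=cv2.findContours(m,cv2.RETR_EXTERNAL,cv2.CHAIN_APPROX_NONE); c=max(cs,key=cv2.contourArea)[:,0]
q=np.array([onplane(a,b,130,i)[:2] for a,b in c]); q=q[q[:,0]<450]
f=least_squares(lambda t:np.hypot(*(q-t[:2]).T)-t[2],[395,228,79],loss='soft_l1',f_scale=1); C=f.x[:2]; print("lid",f.x.round(1),np.median(abs(f.fun)).round(2))
b=(H>12)&(H<32)&(S>80)&(Z<160)&(Z>100)
br=b&(X>475)&(X<530)&(abs(Y-215)<40)
n,l,st,ce=cv2.connectedComponentsWithStats(br.astype(np.uint8)); k=1+np.argmax(st[1:,4]); q=P[l==k]; print(st[k],len(q))
cs=np.linspace(475,520,8)
for a,bb in zip(cs,cs[1:]):
    t=q[(q[:,0]>a)&(q[:,0]<=bb)]
    if len(t): print(a.round(),len(t),"y",t[:,1].min().round(1),t[:,1].max().round(1),((t[:,1].min()+t[:,1].max())/2).round(1),"z",t[:,2].min().round(1),t[:,2].max().round(1))
# brass pipe on lid
bp=b&(X<425)&(X>330)&(Z>134); t=P[bp]; u,s,vt=np.linalg.svd(t-t.mean(0)); print("pipe",bp.sum(),t.mean(0).round(1),vt[0].round(3))
E
python3 an.py
```

```text
lid [382.  228.5  64.9] 12.97
[ 239  125   45   33 1054] 1054
475.0 161 y 211.9 236.3 224.1 z 113.9 133.0
481.0 167 y 211.2 236.1 223.6 z 121.4 137.7
488.0 196 y 210.2 234.6 222.4 z 127.7 147.8
494.0 197 y 206.9 234.5 220.7 z 131.6 151.3
501.0 118 y 205.7 236.6 221.2 z 137.8 149.2
507.0 159 y 206.6 235.3 220.9 z 127.9 143.1
514.0 56 y 209.4 234.1 221.8 z 127.5 135.5
pipe 534 [396.5 233.1 148.7] [-0.902  0.428 -0.048]
```

View pics/tubecrop.png

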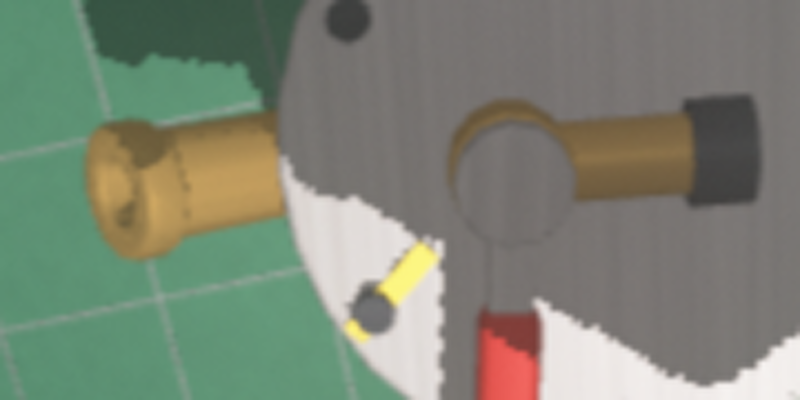

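```bash
cat > an2.py <<'E'
from h import *
from scipy.optimize import least_squares
z=np.load("w1.npz"); p,d=z['p'],z['d']; i=arm.camera_info("wrist"); i['extrinsics']=z['E']; P=cloud(d,i)
hsv=cv2.cvtColor(p,cv2.COLOR_BGR2HSV).astype(int); H,S,V=hsv[...,0],hsv[...,1],hsv[...,2]; X,Y,Z=np.moveaxis(P,2,0)
b=(H>12)&(H<32)&(S>80)&(Z<160)&(Z>100)
br=b&(X>475)&(X<530)&(abs(Y-215)<40)
n,l,st,ce=cv2.connectedComponentsWithStats(br.astype(np.uint8)); k=1+np.argmax(st[1:,4]); q=P[l==k]
def loc(t,q):
    a=np.radians(t[2]); ax=np.array([np.cos(a)*.766,np.sin(a)*.766,.643]); yy=np.array([-np.sin(a),np.cos(a),0])
    e=q-np.array([t[0],t[1],140]); return e@ax, e@yy, e@np.cross(ax,yy)
def res(t):
    s,y,h=loc(t,q); r=np.hypot(y,h)
    L=t[3]
    front=np.hypot(s,np.maximum(r-16,0)+np.maximum(7.5-r,0))
    rim=np.hypot(r-16,np.maximum(s,0)+np.maximum(-L-s,0))
    tub=np.hypot(r-13,np.maximum(s+L,0))
    return np.minimum.reduce([front,rim,tub])
best=min((least_squares(res,[x0,y0,a0,12],loss='soft_l1',f_scale=1,bounds=([480,200,-40,5],[530,240,30,25])) for x0 in(500,508) for y0 in(218,222) for a0 in(-12,-5,2)),key=lambda f:f.cost)
print("tube mouth x,y,yaw,L",best.x.round(2),np.median(best.fun).round(2))
m=(abs(X-395)<90)&(abs(Y-230)<90)&(Z>126)&(Z<134)
m=cv2.morphologyEx(m.astype(np.uint8),cv2.MORPH_OPEN,np.ones((5,5),np.uint8))
h=cv2.convexHull(np.argwhere(m)[:,::-1].astype(np.int32))[:,0]; hh=np.array([onplane(a,c,130,i)[:2] for a,c in h])
f=least_squares(lambda t:np.hypot(*(hh-t[:2]).T)-t[2],[395,228,79],loss='soft_l1',f_scale=1); print("lid",f.x.round(1),np.median(abs(f.fun)).round(2))
dx=best.x[:2]-f.x[:2]; print("dist",np.hypot(*dx).round(1),"yaw",np.degrees(np.arctan2(dx[1],dx[0])).round(2))
ye=(H>24)&(H<34)&(S>100)&(V>200)&(X>400)&(X<480)&(abs(Y-240)<50); v,u=np.nonzero(ye); t=np.array([onplane(a,c,130.5,i)[:2] for a,c in zip(u,v)])
uu,s,vt=np.linalg.svd(t-t.mean(0)); print("yellow",len(t),t.mean(0).round(1),"dir deg",np.degrees(np.arctan2(*(vt[0]*np.sign(vt[0][0]))[::-1])).round(1))
# hub disc top: circle in crop (515,182) r 62 at 4.44
for zz in(170,176,182): print("hub",zz,onplane(220+515/4.444,100+182/4.444,zz,i).round(1))
print(Z[138:144,333:338].round(1)[::2], P[141,336])
E
python3 an2.py
```

```text
tube mouth x,y,yaw,L [509.39 220.81  -7.5    8.76] 0.87
lid [395.5 235.2  77.8] 0.19
dist 114.8 yaw -7.21
yellow 83 [450.5 255.5] dir deg 37.5
hub 170 [419.9 231.9 170. ]
hub 176 [419.9 230.8 176. ]
hub 182 [420.  229.8 182. ]
[[168.6 169.7 168.6 168.9 169. ]
 [168.3 169.7 168.  168.7 169.9]
 [168.8 169.  169.3 169.1 169. ]] [419.74506295 232.16477373 168.60901562]
```

Everything agrees:
- **Mouth:** (509.4, 220.8), tank yaw −7.4°, 115 mm from the lid centre.
- **Pivot:** (420.2, 232.4).
- **Yellow mark:** at 37.5° in the world, which is 45° in the tank frame.
- **Handle:** now at about 77.5°, so it needs about 40° of clockwise turn.

Run:
```python
from h import *
plan([433.7,292.9,200],Rt(-102.5)); plan([433.7,292.9,147],Rt(-102.5))
```

```text
shift [-0.1124, 0.0468, 0.5159] turn [0.0001, -0.0001, 0.0051] mm 132.5 deg 0.9 rows 3
shift [-0.1125, 0.0468, 0.7279] turn [0.0001, -0.0001, 0.0051] mm 184.5 deg 0.9 rows 4
```

arm_command(
  rows=[
    [[-0.112,0.047,0.2],[0,0,0.005]],
    [[-0.112,0.047,0.4],[0,0,0.005]],
    [[-0.112,0.047,0.54],[0,0,0.005]],
    [[-0.112,0.047,0.66],[0,0,0.005]],
    [[-0.112,0.047,0.728],[0,0,0.005]],
  ],
)

```text
clock: 3.15
position: [432.5, 291.7, 144.0]
ee_rot: [-0.626, 0.78, -0.0, -0.003]
contact_force: [-0.5, -0.1, -0.2]
gripper_width: 42.8
grasp_force: 0.0
```

arm_command(
  rows=[
    [[0,0,0],[0,0,0]],
    [[0,0,0],[0,0,0]],
    [[0,0,0],[0,0,0]],
    [[0,0,0],[0,0,0]],
    [[0,0,0],[0,0,0]],
  ],
  grip=0.05,
)

```text
clock: 3.65
position: [434.0, 293.1, 147.8]
ee_rot: [-0.625, 0.781, 0.001, 0.001]
contact_force: [-1.9, 2.7, -1.5]
gripper_width: 12.6
grasp_force: 59.4
```

Run:
```python
from h import *
s=arm.read_state(); print(s['position'],s['gripper_width'],s['contact_force'])
p=np.array(s['position']); x=R.from_quat(s['ee_rot']).apply([1,0,0]); print("tool yaw",np.degrees(np.arctan2(x[1],x[0])))
piv=np.array([420.2,232.4]); e=p[:2]-piv; print(np.hypot(*e),np.degrees(np.arctan2(e[1],e[0])))
a0=np.degrees(np.arctan2(e[1],e[0])); yaw0=np.degrees(np.arctan2(x[1],x[0]))
for k in range(1,7):
    da=-(a0-37.6)*k/6; c=R.from_euler('z',da,degrees=True).apply([*e,0])[:2]+piv
    plan([*c,p[2]],Rt(yaw0+da),s)
```

```text
[433.97361843 293.08234271 147.76942014] 12.59499697895957 [-1.92888265  2.72354017 -1.53858051]
tool yaw -102.63383006712903
62.225873088257615 77.2117368340369
shift [0.0017, -0.0286, 0.0] turn [-0.0, 0.0007, 0.0367] mm 7.2 deg 6.6 rows 1
shift [0.0067, -0.0568, -0.0] turn [0.0, 0.0007, 0.0734] mm 14.3 deg 13.2 rows 2
shift [0.015, -0.0843, -0.0] turn [0.0001, 0.0007, 0.11] mm 21.4 deg 19.8 rows 3
shift [0.0263, -0.1106, -0.0] turn [0.0001, 0.0007, 0.1467] mm 28.4 deg 26.4 rows 4
shift [0.0405, -0.1355, -0.0001] turn [0.0001, 0.0007, 0.1834] mm 35.4 deg 33.0 rows 4
shift [0.0576, -0.1585, -0.0001] turn [0.0002, 0.0006, 0.2201] mm 42.2 deg 39.6 rows 5
```

arm_command(
  rows=[
    [[0.0017,-0.0286,0],[0,0,0.0367]],
    [[0.0067,-0.0568,0],[0,0,0.0734]],
    [[0.015,-0.0843,0],[0,0,0.11]],
    [[0.0263,-0.1106,0],[0,0,0.1467]],
    [[0.0405,-0.1355,0],[0,0,0.1834]],
  ],
)

```text
clock: 4.15
position: [464.6, 275.5, 147.7]
ee_rot: [-0.375, 0.927, 0.001, 0.0]
contact_force: [-4.6, 2.3, -0.2]
gripper_width: 12.6
grasp_force: 59.8
```

arm_command(
  rows=[
    [[0.0017,-0.0286,0],[0,0,0.0367]],
    [[0.0017,-0.0286,0],[0,0,0.0367]],
    [[0.0017,-0.0286,0],[0,0,0.0367]],
  ],
)

```text
clock: 4.45
position: [469.2, 270.0, 147.7]
ee_rot: [-0.324, 0.946, 0.001, 0.0]
contact_force: [-3.8, 1.4, -0.7]
gripper_width: 13.1
grasp_force: 59.9
```

Run:
```python
from h import *
s=arm.read_state(); p=np.array(s['position']); x=R.from_quat(s['ee_rot']).apply([1,0,0]); print(p,"tool yaw",np.degrees(np.arctan2(x[1],x[0])),s['gripper_width'],s['contact_force'])
e=p[:2]-np.array([420.2,232.4]); print(np.hypot(*e),np.degrees(np.arctan2(e[1],e[0])))
```

```text
[469.1863822  270.03566466 147.72789032] tool yaw -142.1684080150098 13.061936580911114 [-3.7727231   1.37506409 -0.72378282]
61.77466224027236 37.53465149502582
```

arm_command(
  rows=[
    [[0,0,0],[0,0,0]],
    [[0,0,0],[0,0,0]],
    [[0,0,0],[0,0,0]],
    [[0,0,0],[0,0,0]],
  ],
  grip=0.5,
)

```text
clock: 4.85
position: [469.9, 269.7, 147.4]
ee_rot: [-0.324, 0.946, -0.0, 0.0]
contact_force: [0.5, -0.6, 0.4]
gripper_width: 42.5
grasp_force: 0.0
```

arm_command(
  rows=[
    [[0,0,-0.1],[0,0,0]],
    [[0,0,-0.3],[0,0,0]],
    [[0,0,-0.5],[0,0,0]],
    [[0,0,-0.7],[0,0,0]],
    [[0,0,-0.7],[0,0,0]],
  ],
)

```text
clock: 5.35
position: [472.6, 271.3, 330.9]
ee_rot: [-0.324, 0.946, 0.002, 0.008]
contact_force: [-0.3, 1.2, -0.7]
gripper_width: 42.9
grasp_force: 0.0
```

Run:
```python
from h import *
p,d,i=snap("wrist"); P=cloud(d,i); s=arm.read_state(); print(s['clock'],s['position'],s['joints'])
hsv=cv2.cvtColor(p,cv2.COLOR_BGR2HSV).astype(int); H,S,V=np.moveaxis(hsv,2,0); X,Y,Z=np.moveaxis(P,2,0)
r=((H<6)|(H>174))&(S>120)&(Z>155)&(Z<180)&(X>400)&(X<530)&(Y>200); v,u=np.nonzero(r); t=np.array([onplane(a,c,170,i)[:2] for a,c in zip(u,v)])
vt=np.linalg.svd(t-t.mean(0))[2][0]; print(len(t),t.mean(0),"bar yaw",np.degrees(np.arctan(vt[1]/vt[0])))
# plan for rod view
plan([522.5,-204.5,300],Rt(-177.6))
```

```text
5.4 [470.93234572 270.60927657 326.5943419 ] [ 8.20773925e-01  1.85923600e-01 -3.31033678e-02  1.05754549e-03
 -1.34227220e+00 -1.73237885e+00]
812 [465.73345669 266.65674361] bar yaw 36.94017540669855
shift [1.0023, -1.6284, 0.096] turn [0.0011, 0.0029, 0.1966] mm 478.6 deg 35.4 rows 10
```

arm_command(
  rows=[
    [[0.55,-0.9,0],[0,0,-0.8]],
    [[0.55,-0.9,0],[0,0,-0.8]],
    [[0.55,-0.9,0],[0,0,-0.8]],
    [[0.55,-0.9,0],[0,0,-0.8]],
    [[0.55,-0.9,0],[0,0,-0.8]],
  ],
)

```text
clock: 5.9
position: [494.7, 39.4, 320.9]
ee_rot: [-0.627, 0.779, 0.0, -0.001]
contact_force: [1.4, 0.1, 0.1]
gripper_width: 42.9
grasp_force: 0.0
```

```bash
python3 -c "
from h import *
plan([522.5,-204.5,300],Rt(2.4))"
```

```text
shift [0.9287, -0.3184, 0.0842] turn [0.0007, 0.0003, -0.5823] mm 246.4 deg 104.8 rows 13
```

arm_command(
  rows=[
    [[0.93,-0.32,0.084],[0,0,-0.58]],
    [[0.93,-0.32,0.084],[0,0,-0.58]],
    [[0.93,-0.32,0.084],[0,0,-0.58]],
    [[0.93,-0.32,0.084],[0,0,-0.58]],
    [[0.93,-0.32,0.084],[0,0,-0.58]],
  ],
)

```text
clock: 6.4
position: [518.9, -177.5, 302.0]
ee_rot: [0.845, -0.535, -0.001, 0.0]
contact_force: [1.5, 0.0, -0.2]
gripper_width: 42.7
grasp_force: 0.0
```

arm_command(
  rows=[
    [[0,0,0],[0,0,-0.34]],
    [[0,0,0],[0,0,-0.34]],
    [[0,0,0],[0,0,-0.34]],
    [[0,0,0],[0,0,-0.34]],
    [[0,0,0],[0,0,-0.34]],
  ],
)

```text
clock: 6.9
position: [518.9, -175.8, 301.9]
ee_rot: [0.982, -0.188, -0.001, 0.0]
contact_force: [-0.7, 0.1, 0.3]
gripper_width: 42.7
grasp_force: 0.0
```

```bash
python3 -c "
from h import *
plan([522.5,-204.5,300],Rt(2.4)); print(arm.read_state()['joints'])"
```

```text
shift [0.0558, 0.1013, 0.0076] turn [0.0001, 0.0009, -0.1339] mm 29.0 deg 24.1 rows 3
[-3.08430316e-02  2.11589669e-01 -6.02440096e-02 -2.18137205e-04
 -1.30180857e+00  1.22293014e+00]
```

arm_command(
  rows=[
    [[0.056,0.101,0.008],[0,0,-0.134]],
    [[0.056,0.101,0.008],[0,0,-0.134]],
    [[0.056,0.101,0.008],[0,0,-0.134]],
    [[0.056,0.101,0.008],[0,0,-0.134]],
    [[0.056,0.101,0.008],[0,0,-0.134]],
  ],
)

```text
clock: 7.4
position: [522.7, -204.3, 300.5]
ee_rot: [1.0, 0.017, -0.001, -0.0]
contact_force: [0.2, 0.4, 0.5]
gripper_width: 42.7
grasp_force: 0.0
```

```bash
cat > rod.py <<'E'
from h import *
p,d,i=snap("wrist"); P=cloud(d,i); s=arm.read_state(); cv2.imwrite("pics/w2.png",p); np.savez("w2.npz",p=p,d=d,E=i['extrinsics'])
print(s['clock'],s['position'])
hsv=cv2.cvtColor(p,cv2.COLOR_BGR2HSV).astype(int); H,S,V=np.moveaxis(hsv,2,0); X,Y,Z=np.moveaxis(P,2,0)
r=(H>4)&(H<16)&(S>170)&(Z>62)&(Z<80)&(abs(X-522)<60)&(abs(Y+205)<40); v,u=np.nonzero(r); print("Z",np.median(Z[r]),r.sum())
t=np.array([onplane(a,c,71,i)[:2] for a,c in zip(u,v)]); print("orange",cv2.minAreaRect(t.astype(np.float32)),t.mean(0))
r=(abs(X-522)<170)&(abs(Y+205)<40)&(Z>54); q=P[r]; vt=np.linalg.svd(q-q.mean(0))[2][0]; print("axis yaw",np.degrees(np.arctan(vt[1]/vt[0])),q.min(0).round(1),q.max(0).round(1))
E
python3 rod.py
```

```text
bash:   984 Killed                     python3 rod.py
```

View pics/w2.png

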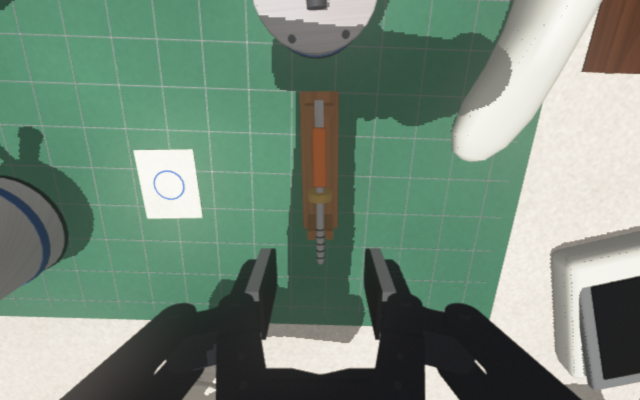

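The wrist view shows the rod along column 319: orange from (319,128) to (319,187), collar at (319,198), tip at (321,262). The ring is at (169,185). The SVD ran out of memory, so I'll use the covariance instead.

```bash
cat > rod.py <<'E'
from h import *
z=np.load("w2.npz"); p,d=z['p'],z['d']; i=arm.camera_info("wrist"); i['extrinsics']=z['E']; P=cloud(d,i)
hsv=cv2.cvtColor(p,cv2.COLOR_BGR2HSV).astype(int); H,S,V=np.moveaxis(hsv,2,0); X,Y,Z=np.moveaxis(P,2,0)
win=(abs(X-510)<130)&(abs(Y+205)<40)
r=win&(S>190)&(Z>63)&(Z<80)&(H<16); v,u=np.nonzero(r); print("Z",np.median(Z[r]),r.sum())
t=np.array([onplane(a,c,71,i)[:2] for a,c in zip(u,v)]); print("orange",cv2.minAreaRect(t.astype(np.float32)),t.mean(0))
for lo,hi in((380,400),(400,420),(430,460),(490,510),(510,530),(530,550),(565,585)):
    k=win&(X>lo)&(X<hi)&(Z>57)&(Z<85); q=P[k]
    if len(q): print(lo,hi,len(q),q[:,1].mean().round(1),q[:,1].min().round(1),q[:,1].max().round(1),np.percentile(q[:,2],90).round(1))
k=win&(Z>57)&(Z<85)&(abs(Y+207)<12); print("x range",X[k].min(),X[k].max())
w_=(S<45)&(V>150)&(abs(X-463)<70)&(abs(Y-5)<60); cs,_=cv2.findContours(w_.astype(np.uint8),cv2.RETR_EXTERNAL,cv2.CHAIN_APPROX_NONE); c=max(cs,key=cv2.contourArea)[:,0]
print("card",cv2.minAreaRect(np.array([onplane(a,b,2,i)[:2] for a,b in c]).astype(np.float32)))
E
python3 rod.py
```

```text
return _methods._mean(a, axis=axis, dtype=dtype,
  ret = ret.dtype.type(ret / rcount)
Traceback (most recent call last):
  File "rod.py", line 6, in <module>
    t=np.array([onplane(a,c,71,i)[:2] for a,c in zip(u,v)]); print("orange",cv2.minAreaRect(t.astype(np.float32)),t.mean(0))
                                                                            ~~~~~~~~~~~~~~~^^^^^^^^^^^^^^^^^^^^^^
cv2.error: OpenCV(4.12.0) /io/opencv/modules/imgproc/src/convhull.cpp:143: error: (-215:Assertion failed) total >= 0 && (depth == CV_32F || depth == CV_32S) in function 'convexHull'
```

```bash
sed -i 's/^r=win.*/print(hsv[150,319],P[150,319],p[150,319]); r=win\&(S>150)\&(Z>63)\&(Z<85)\&(H<18); v,u=np.nonzero(r); print("Z",np.median(Z[r]),r.sum())/' rod.py && python3 rod.py
```

```text
[ 11 169 139] [ 533.63748938 -203.12989014   68.98329849] [ 47  80 139]
Z 69.91880688047337 753
orange ((524.925048828125, -203.24195861816406), (67.83951568603516, 14.134420394897461), 2.1852495670318604) [ 525.44972673 -203.41631078]
380 400 86 -209.6 -214.4 -204.8 64.5
400 420 140 -208.4 -224.7 -192.8 64.7
430 460 202 -209.2 -224.3 -200.0 64.9
490 510 221 -204.8 -212.9 -196.9 71.0
510 530 237 -204.2 -212.1 -196.3 71.0
530 550 248 -203.5 -211.3 -195.8 70.7
565 585 375 -201.8 -217.6 -185.8 65.0
x range 381.36141978546976 588.5869037662187
card ((461.5588073730469, 5.282680511474609), (108.55589294433594, 83.03218841552734), 3.525630474090576)
```

```bash
python3 -c "
from h import *
plan([524.2,-203.8,41],Rt(2.3))"
```

```text
shift [0.007, -0.0016, 1.0393] turn [-0.0001, 0.0004, -0.0019] mm 259.8 deg 0.4 rows 6
```

arm_command(
  rows=[
    [[0.007,-0.002,0.2],[0,0,0]],
    [[0.007,-0.002,0.4],[0,0,0]],
    [[0.007,-0.002,0.6],[0,0,0]],
    [[0.007,-0.002,0.78],[0,0,0]],
    [[0.007,-0.002,0.88],[0,0,0]],
  ],
)

```text
clock: 7.95
position: [522.2, -203.2, 77.6]
ee_rot: [1.0, 0.017, -0.003, -0.001]
contact_force: [0.3, 0.3, 0.2]
gripper_width: 42.6
grasp_force: 0.0
```

arm_command(
  rows=[
    [[0,0,0.06],[0,0,0]],
    [[0,0,0.12],[0,0,0]],
    [[0,0,0.157],[0,0,0]],
    [[0,0,0.157],[0,0,0]],
  ],
)

```text
clock: 8.35
position: [523.9, -203.6, 41.0]
ee_rot: [1.0, 0.018, -0.001, -0.0]
contact_force: [0.0, 0.5, 0.9]
gripper_width: 42.8
grasp_force: 0.0
```

arm_command(
  rows=[
    [[0,0,0],[0,0,0]],
    [[0,0,0],[0,0,0]],
    [[0,0,0],[0,0,0]],
    [[0,0,0],[0,0,0]],
    [[0,0,0],[0,0,0]],
  ],
  grip=0.05,
)

```text
clock: 8.85
position: [525.6, -203.9, 43.4]
ee_rot: [1.0, 0.018, 0.001, 0.0]
contact_force: [-0.5, 1.8, 5.4]
gripper_width: 14.9
grasp_force: 59.5
```

arm_command(
  rows=[
    [[0,0,-0.1],[0,0,0]],
    [[0,0,-0.25],[0,0,0]],
    [[0,0,-0.45],[0,0,0]],
    [[0,0,-0.65],[0,0,0]],
    [[0,0,-0.85],[0,0,0]],
  ],
)

```text
clock: 9.35
position: [523.8, -203.6, 256.1]
ee_rot: [1.0, 0.018, -0.001, -0.0]
contact_force: [0.4, -0.5, -2.0]
gripper_width: 15.2
grasp_force: 58.8
```

arm_command(
  rows=[
    [[0,0,0],[0,0,0]],
    [[0,0,0],[0,0,0]],
  ],
)

```text
clock: 9.55
position: [524.6, -203.5, 255.4]
ee_rot: [1.0, 0.018, 0.001, -0.0]
contact_force: [-0.3, 0.2, -2.1]
gripper_width: 14.9
grasp_force: 58.9
```

Run:
```python
from h import *
p,d,i=snap("wrist"); s=arm.read_state(); cv2.imwrite("pics/w3.png",p); np.savez("w3.npz",p=p,d=d,E=i['extrinsics'])
print(s['clock'],s['position'],s['gripper_width'],s['joints'].round(3) if hasattr(s['joints'],'round') else s['joints'])
p,d,i=snap("top"); np.savez("top3.npz",p=p,d=d)
cv2.imwrite("pics/w3c.png",np.hstack([cv2.imread("pics/w3.png")[100:400,180:480], cv2.resize(p[180:300,330:450],(300,300))]))
```

```text
9.6 [ 523.77121866 -203.37440707  253.56326307] 15.23489787683206 [-8.300e-02  2.630e-01 -1.120e-01 -1.000e-03 -1.198e+00  1.689e+00]
```

View pics/w3c.png

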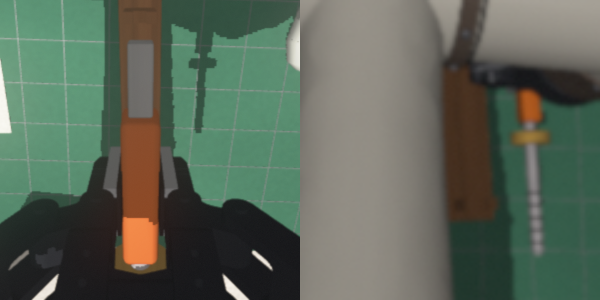

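The rod is held between the pads, with its stub towards the wrist camera. The top view shows the collar and stem clear of the rest. Next I measure the rod's pose in the tool frame.

```bash
cat > inhand.py <<'E'
from h import *
s=arm.read_state(); r=R.from_quat(s['ee_rot']); p0=np.array(s['position'])
def fit(name,f,lo,hi,half):
    z=np.load(f); i=arm.camera_info(name)
    if 'E' in z: i['extrinsics']=z['E']
    P=cloud(z['d'],i).reshape(-1,3); T=r.inv().apply(P-p0) # tool frame
    k=(T[:,0]>lo)&(T[:,0]<hi)&(abs(T[:,1])<half)&(T[:,2]<0)&(T[:,2]>-45); T=T[k]
    for a in np.arange(lo,hi,12):
        q=T[(T[:,0]>=a)&(T[:,0]<a+12)]
        if len(q)>3: print(name,a,len(q),"ymid",((q[:,1].min()+q[:,1].max())/2).round(1),"ymean",q[:,1].mean().round(1),"ztop",np.percentile(q[:,2],10).round(1), q[:,0].max().round(1),q[:,0].min().round(1))
fit("wrist","w3.npz",12,80,12)
fit("top","top3.npz",-160,-40,20)
E
python3 inhand.py
```

```text
wrist 12 1901 ymid -0.0 ymean -0.3 ztop -36.6 24.0 12.0
wrist 24 1407 ymid 0.6 ymean 0.6 ztop -29.9 36.0 24.0
wrist 36 743 ymid 0.6 ymean 0.5 ztop -24.3 48.0 36.0
wrist 48 797 ymid 0.6 ymean 0.6 ztop -24.3 60.0 48.0
wrist 60 408 ymid 0.6 ymean 0.6 ztop -24.2 64.8 60.0
top -148 24 ymid 1.8 ymean 1.9 ztop -21.8 -136.1 -146.1
top -136 35 ymid 2.6 ymean 1.6 ztop -22.6 -124.0 -136.0
top -124 28 ymid 1.3 ymean 1.2 ztop -23.1 -112.1 -122.2
top -112 31 ymid 2.2 ymean 1.6 ztop -23.0 -100.0 -112.0
top -100 27 ymid 2.2 ymean 1.6 ztop -22.5 -89.6 -99.9
top -88 30 ymid 1.7 ymean 1.4 ztop -22.8 -77.4 -87.9
top -76 30 ymid 2.6 ymean 2.2 ztop -22.7 -65.2 -75.8
top -64 60 ymid 2.3 ymean 0.7 ztop -31.5 -52.0 -63.6
top -52 57 ymid 2.7 ymean 0.0 ztop -32.3 -40.5 -51.9
```

```bash
cat > ins.py <<'E'
from h import *
import sys
M=np.array([509.4,220.8,140.]); PSI=-7.4; TIP=np.array([-143.5,0,-19.])
def rot(psi,el):
    a=np.radians(psi); e=np.radians(el); x=np.array([np.cos(a)*np.cos(e),np.sin(a)*np.cos(e),np.sin(e)]); y=np.array([np.sin(a),-np.cos(a),0])
    return R.from_matrix(np.stack([x,y,np.cross(x,y)],1)),x
def tgt(s,el=40):  # tip s mm outside mouth along axis (negative = inside)
    r,x=rot(PSI,el); return M+s*x-r.apply(TIP), r
if __name__=="__main__":
    st=arm.read_state(); print(st['clock'],np.round(st['position'],1),np.round(st['joints'],2),st['gripper_width'],np.round(st['contact_force'],1))
    r=R.from_quat(st['ee_rot']); tip=np.array(st['position'])+r.apply(TIP); rr,x=rot(PSI,40); e=tip-M
    print("tip s",(e@x).round(1),"lat",(e-(e@x)*x).round(1),"ang",np.degrees((r.inv()*rr).magnitude()).round(2))
    for s in map(float,sys.argv[1:]): print(s,tgt(s)[0].round(1)); plan(*tgt(s),st)
E
python3 ins.py 40
```

```text
9.65 [ 523.5 -203.4  252.7] [-0.08  0.26 -0.11 -0.   -1.2   1.69] 14.980851280065895 [-0.5 -0.4 -2.7]
tip s 29.2 lat [-151.4 -426.5  113.5] ang 41.28
40.0 [660.9 201.1 243.4]
shift [0.607, -1.5975, 0.0373] turn [-0.0187, 0.223, 0.0501] mm 427.3 deg 41.3 rows 9
```

arm_command(
  rows=[
    [[0.07,-0.18,0],[0,0.04,0.01]],
    [[0.14,-0.36,0],[-0.004,0.08,0.02]],
    [[0.21,-0.54,0.01],[-0.008,0.12,0.03]],
    [[0.28,-0.72,0.01],[-0.012,0.16,0.04]],
    [[0.34,-0.9,0.02],[-0.016,0.2,0.045]],
  ],
)

```text
clock: 10.15
position: [591.9, -43.7, 255.1]
ee_rot: [0.965, -0.052, 0.255, 0.036]
contact_force: [0.2, -2.2, -0.8]
gripper_width: 14.7
grasp_force: 59.2
```

```bash
python3 ins.py 40
```

```text
10.15 [591.9 -43.7 255.1] [ 0.28  0.09 -0.61  0.54 -0.45  0.74] 14.742024685226518 [ 0.2 -2.2 -0.8]
tip s 25.0 lat [ -69.8 -248.3   44.4] ang 10.59
40.0 [660.9 201.1 243.4]
shift [0.1343, -1.0065, 0.0801] turn [0.0098, 0.0571, 0.0103] mm 254.7 deg 10.6 rows 6
```

arm_command(
  rows=[
    [[0.03,-0.19,0.01],[0.003,0.02,0]],
    [[0.06,-0.38,0.02],[0.006,0.04,0.005]],
    [[0.09,-0.57,0.04],[0.01,0.057,0.01]],
    [[0.11,-0.76,0.06],[0.01,0.057,0.01]],
    [[0.13,-0.92,0.075],[0.01,0.057,0.01]],
  ],
)

```text
clock: 10.65
position: [641.6, 78.0, 260.9]
ee_rot: [0.938, -0.063, 0.34, 0.023]
contact_force: [0.5, -0.5, -0.9]
gripper_width: 14.9
grasp_force: 59.3
```

arm_command(
  rows=[
    [[0,-0.08,0],[0,0,0]],
    [[0,-0.08,0],[0,0,0]],
    [[0,-0.08,0],[0,0,0]],
  ],
)

```text
clock: 10.95
position: [645.0, 99.5, 261.4]
ee_rot: [0.938, -0.061, 0.34, 0.023]
contact_force: [0.1, 0.2, -1.4]
gripper_width: 15.1
grasp_force: 59.3
```

```bash
python3 ins.py 30
```

```text
10.95 [645.   99.5 261.4] [ 0.3   0.15 -0.75  1.48 -0.27 -0.24] 15.082171673139475 [ 0.1  0.2 -1.4]
tip s 49.6 lat [ -23.3 -100.5   12.1] ang 0.14
30.0 [653.3 202.1 237. ]
shift [-0.0784, -0.4114, 0.0616] turn [0.0005, 0.0006, -0.0003] mm 105.8 deg 0.1 rows 3
```

arm_command(
  rows=[
    [[-0.01,-0.1,0.01],[0,0,0]],
    [[-0.02,-0.2,0.02],[0,0,0]],
    [[-0.03,-0.3,0.04],[0,0,0]],
    [[-0.04,-0.4114,0.0616],[0,0,0]],
    [[-0.04,-0.4114,0.0616],[0,0,0]],
  ],
)

```text
clock: 11.45
position: [661.6, 203.1, 244.0]
ee_rot: [0.938, -0.06, 0.341, 0.022]
contact_force: [0.4, 0.1, -2.7]
gripper_width: 14.9
grasp_force: 59.3
```

```bash
python3 ins.py 25
```

```text
11.45 [661.6 203.1 244. ] [ 0.5   0.25 -0.66  1.41 -0.39 -0.34] 14.933874260072773 [ 0.4  0.1 -2.7]
tip s 40.7 lat [0.1 2.  0.2] ang 0.06
25.0 [649.5 202.6 233.8]
shift [-0.063, 0.0083, 0.0008] turn [-0.0002, -0.0, 0.0003] mm 15.9 deg 0.1 rows 1
```

arm_command(
  rows=[
    [[-0.04,0.008,0],[0,0,0]],
    [[-0.08,0.008,0],[0,0,0]],
    [[-0.12,0.008,0],[0,0,0]],
    [[-0.12,0.008,0],[0,0,0]],
    [[-0.12,0.008,0],[0,0,0]],
  ],
)

```text
clock: 11.95
position: [638.7, 200.9, 226.6]
ee_rot: [0.937, -0.063, 0.342, 0.022]
contact_force: [0.2, -0.2, -0.6]
gripper_width: 15.2
grasp_force: 59.3
```

```bash
python3 ins.py 0
python3 - <<'E'
from h import *
p,d,i=snap("scene"); q,_,_=snap("top")
a=cv2.resize(p[180:240,340:440],(800,480),interpolation=cv2.INTER_CUBIC); cv2.imwrite("pics/s4.png",a); cv2.imwrite("pics/t4.png",cv2.resize(q[180:260,180:280],(800,600)))
E
```

```text
11.95 [638.7 200.9 226.6] [ 0.46  0.23 -0.73  1.58 -0.37 -0.49] 15.1762164018522 [ 0.2 -0.2 -0.6]
tip s 12.3 lat [-1.  -2.5  0.8] ang 0.25
0.0 [630.5 205.1 217.7]
shift [-0.0493, -0.0122, 0.005] turn [0.0006, -0.0006, -0.0011] mm 12.8 deg 0.2 rows 1
```

View pics/s4.png

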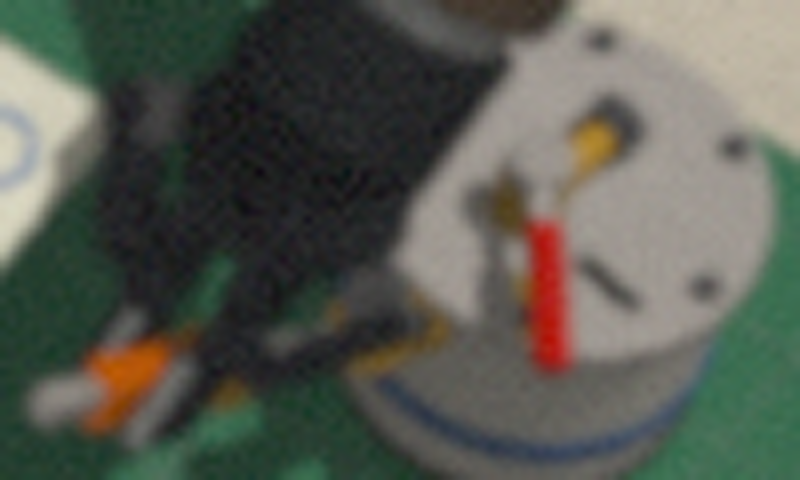

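The scene crop shows the rod lined up with the tube, at about (330,345) in the crop, and the red handle left at half open. I'll let the arm settle and read again.

arm_command(
  rows=[
    [[0,0,0],[0,0,0]],
    [[0,0,0],[0,0,0]],
    [[0,0,0],[0,0,0]],
  ],
)

```text
clock: 12.35
position: [638.7, 202.3, 226.8]
ee_rot: [0.937, -0.062, 0.343, 0.022]
contact_force: [-0.5, 0.2, -1.0]
gripper_width: 15.3
grasp_force: 59.3
```

```bash
python3 ins.py 0
```

```text
12.35 [638.7 202.3 226.8] [ 0.47  0.23 -0.73  1.58 -0.37 -0.49] 15.255643759129969 [-0.5  0.2 -1. ]
tip s 12.3 lat [-0.9 -1.3  0.9] ang 0.2
0.0 [630.5 205.1 217.7]
shift [-0.0494, -0.0068, 0.0058] turn [0.0002, -0.0008, -0.0007] mm 12.6 deg 0.2 rows 1
```

arm_command(
  rows=[
    [[0,-0.006,0.005],[0,0,0]],
    [[-0.02,-0.006,0.005],[0,0,0]],
    [[-0.045,-0.006,0.005],[0,0,0]],
    [[-0.07,-0.006,0.005],[0,0,0]],
    [[-0.09,-0.006,0.005],[0,0,0]],
  ],
)

```text
clock: 12.85
position: [622.0, 205.9, 210.7]
ee_rot: [0.937, -0.062, 0.342, 0.022]
contact_force: [-1.2, -0.3, -0.5]
gripper_width: 15.1
grasp_force: 59.3
```

arm_command(
  rows=[
    [[0,0,0],[0,0,0]],
    [[0,0,0],[0,0,0]],
  ],
)

```text
clock: 13.05
position: [622.5, 205.7, 211.1]
ee_rot: [0.937, -0.062, 0.342, 0.022]
contact_force: [-0.6, 0.3, -0.8]
gripper_width: 14.9
grasp_force: 59.3
```

```bash
python3 ins.py -40
```

```text
13.05 [622.5 205.7 211.1] [ 0.45  0.23 -0.77  1.7  -0.36 -0.61] 14.934028975849198 [-0.6  0.3 -0.8]
tip s -10.4 lat [ 0.1 -0.1 -0.2] ang 0.18
-40.0 [600.1 209.  192. ]
shift [-0.1185, -0.0014, 0.0002] turn [0.0003, -0.0007, -0.0007] mm 29.6 deg 0.2 rows 1
```

The tip is 10 mm inside the bore with no contact force. Joint 4 is climbing towards its limit, though: it is at 1.70 of 2.05. I'll roll the hand about the rod's axis to gain margin there.

arm_command(
  rows=[
    [[0,0.0066,0],[-0.028,0,0]],
    [[0,0.0132,-0.001],[-0.056,0,0]],
    [[0,0.0197,-0.0025],[-0.083,0,0]],
    [[0,0.026,-0.0046],[-0.111,0,0]],
    [[0,0.026,-0.0046],[-0.111,0,0]],
  ],
)

```text
clock: 13.55
position: [621.6, 202.1, 211.7]
ee_rot: [0.919, -0.119, 0.327, 0.185]
contact_force: [-0.4, -0.8, 0.1]
gripper_width: 14.8
grasp_force: 59.5
```

arm_command(
  rows=[
    [[0,0,0],[0,0,0]],
    [[0,0,0],[0,0,0]],
  ],
)

```text
clock: 13.75
position: [620.9, 198.9, 212.1]
ee_rot: [0.919, -0.121, 0.326, 0.184]
contact_force: [-1.1, 0.3, -1.5]
gripper_width: 14.9
grasp_force: 59.4
```

```bash
cat >> ins.py <<'E'
    xx=r.apply([1,0,0]); print("axis err deg",np.degrees(np.arccos(min(1,xx@x))).round(2), "elev",np.degrees(np.arcsin(xx[2])).round(2),"yaw",np.degrees(np.arctan2(xx[1],xx[0])).round(2),"| lat in tool",r.inv().apply(e-(e@x)*x).round(1))
E
python3 ins.py
```

```text
13.75 [620.9 198.9 212.1] [ 0.73  0.35 -0.62  1.16 -0.84 -0.34] 14.94806776608011 [-1.1  0.3 -1.5]
tip s -10.3 lat [ 0.  -0.4 -0.1] ang 19.96
axis err deg 0.23 elev 40.13 yaw -7.64 | lat in tool [0.  0.4 0.2]
```

arm_command(
  rows=[
    [[-0.03,-0.0015,0],[0,0,0]],
    [[-0.06,-0.0015,0],[0,0,0]],
    [[-0.09,-0.0015,0],[0,0,0]],
    [[-0.12,-0.0015,0],[0,0,0]],
    [[-0.15,-0.0015,0],[0,0,0]],
  ],
)

```text
clock: 14.25
position: [592.0, 203.3, 187.4]
ee_rot: [0.919, -0.12, 0.326, 0.185]
contact_force: [0.2, -0.7, -0.4]
gripper_width: 15.1
grasp_force: 59.4
```

```bash
python3 ins.py
```

```text
14.25 [592.  203.3 187.4] [ 0.76  0.35 -0.69  1.21 -0.82 -0.45] 15.05941666182314 [ 0.2 -0.7 -0.4]
tip s -48.6 lat [ 0.2  0.1 -0.2] ang 20.04
axis err deg 0.17 elev 40.13 yaw -7.55 | lat in tool [-0.  -0.2  0.2]
```

arm_command(
  rows=[
    [[-0.03,0,0],[0,0,0]],
    [[-0.06,0,0],[0,0,0]],
    [[-0.09,0,0],[0,0,0]],
    [[-0.12,0,0],[0,0,0]],
    [[-0.13,0,0],[0,0,0]],
  ],
)

```text
clock: 14.75
position: [567.5, 206.8, 166.4]
ee_rot: [0.919, -0.12, 0.326, 0.185]
contact_force: [0.2, -0.6, 0.8]
gripper_width: 14.7
grasp_force: 59.6
```

arm_command(
  rows=[
    [[0,0,0],[0,0,0]],
    [[0,0,0],[0,0,0]],
  ],
)

```text
clock: 14.95
position: [567.7, 206.8, 166.5]
ee_rot: [0.919, -0.12, 0.326, 0.184]
contact_force: [-2.9, 0.1, -0.1]
gripper_width: 14.7
grasp_force: 59.7
```

```bash
python3 ins.py
```

```text
14.95 [567.7 206.8 166.5] [ 0.79  0.35 -0.76  1.24 -0.81 -0.53] 14.724376681479429 [-2.9  0.1 -0.1]
tip s -80.8 lat [ 0.3  0.3 -0.3] ang 20.02
axis err deg 0.14 elev 40.09 yaw -7.55 | lat in tool [-0.  -0.5  0.3]
```

arm_command(
  rows=[
    [[-0.01,0,0],[0,0,0]],
    [[-0.02,0,0],[0,0,0]],
    [[-0.028,0,0],[0,0,0]],
    [[-0.034,0,0],[0,0,0]],
    [[-0.034,0,0],[0,0,0]],
  ],
)

```text
clock: 15.45
position: [561.8, 207.7, 161.7]
ee_rot: [0.919, -0.12, 0.327, 0.184]
contact_force: [-0.3, 0.3, 2.0]
gripper_width: 15.0
grasp_force: 59.6
```

```bash
python3 ins.py
```

```text
15.45 [561.8 207.7 161.7] [ 0.79  0.35 -0.77  1.25 -0.81 -0.56] 14.997527036477095 [-0.3  0.3  2. ]
tip s -88.5 lat [ 0.4  0.6 -0.4] ang 20.02
axis err deg 0.22 elev 40.17 yaw -7.57 | lat in tool [-0.  -0.8  0.2]
```

arm_command(
  rows=[
    [[-0.006,0.001,0],[0,0,0]],
    [[-0.012,0.001,0],[0,0,0]],
    [[-0.012,0.001,0],[0,0,0]],
  ],
)

```text
clock: 15.75
position: [561.4, 207.8, 162.1]
ee_rot: [0.918, -0.122, 0.329, 0.185]
contact_force: [9.4, -1.4, 4.8]
gripper_width: 14.8
grasp_force: 58.8
```

arm_command(
  rows=[
    [[-0.006,0,0],[0,0,0]],
    [[-0.01,0,0],[0,0,0]],
    [[-0.01,0,0],[0,0,0]],
  ],
)

```text
clock: 16.05
position: [561.2, 207.9, 162.4]
ee_rot: [0.917, -0.123, 0.331, 0.185]
contact_force: [16.0, -4.5, 5.4]
gripper_width: 15.4
grasp_force: 58.6
```

```bash
python3 ins.py
```

```text
16.05 [561.2 207.9 162.4] [ 0.8   0.35 -0.77  1.26 -0.82 -0.57] 15.384687329841805 [16.  -4.5  5.4]
tip s -88.7 lat [ 0.6  1.1 -0.6] ang 20.15
axis err deg 0.74 elev 40.68 yaw -7.78 | lat in tool [-0.  -1.3  0.3]
```

The collar has stopped: axial force is up to 17 N with no further travel, at 88.7 mm measured depth against 90 nominal. Now I draw the rod out along the same axis.

arm_command(
  rows=[
    [[0.02,0.003,0],[0,0,0]],
    [[0.06,0.003,0],[0,0,0]],
    [[0.11,0.003,0],[0,0,0]],
    [[0.17,0.003,0],[0,0,0]],
    [[0.23,0.003,0],[0,0,0]],
  ],
)

```text
clock: 16.55
position: [600.6, 201.7, 194.5]
ee_rot: [0.92, -0.12, 0.326, 0.184]
contact_force: [-1.3, 1.7, -2.0]
gripper_width: 14.8
grasp_force: 59.9
```

arm_command(
  rows=[
    [[0.06,0,0],[0,0,0]],
    [[0.12,0,0],[0,0,0]],
    [[0.18,0,0],[0,0,0]],
    [[0.24,0,0],[0,0,0]],
    [[0.3,0,0],[0,0,0]],
  ],
)

```text
clock: 17.05
position: [657.4, 193.5, 242.7]
ee_rot: [0.919, -0.12, 0.325, 0.185]
contact_force: [-0.1, 0.1, -1.8]
gripper_width: 15.1
grasp_force: 59.5
```

```bash
python3 ins.py
python3 - <<'E'
from h import *
from ins import rot,TIP
r,x=rot(-7.4,0); card=np.array([462.5,5,100.])
print(card-r.apply(TIP)); plan(card-r.apply(TIP),r)
E
```

```text
17.05 [657.4 193.5 242.7] [ 0.7   0.36 -0.51  1.1  -0.86 -0.21] 15.054121607393904 [-0.1  0.1 -1.8]
tip s 37.7 lat [-0.1 -1.3 -0.1] ang 20.08
axis err deg 0.09 elev 40.01 yaw -7.52 | lat in tool [0.  1.2 0.6]
[604.8048118  -13.48216811  81.        ]
shift [-0.4927, 0.6497, 0.6951] turn [0.1068, -0.2199, -0.0394] mm 267.9 deg 44.6 rows 6
```

arm_command(
  rows=[
    [[0,0.15,0],[0,0,0]],
    [[0,0.3,0],[0,0,0]],
    [[-0.05,0.45,0.05],[0.03,-0.06,-0.01]],
    [[-0.12,0.52,0.15],[0.05,-0.1,-0.02]],
    [[-0.2,0.6,0.25],[0.07,-0.14,-0.03]],
  ],
)

```text
clock: 17.55
position: [604.7, 43.2, 213.3]
ee_rot: [0.975, -0.092, 0.177, 0.103]
contact_force: [1.1, -1.6, -0.9]
gripper_width: 14.6
grasp_force: 59.5
```

```bash
cat > fin.py <<'E'
from h import *
from ins import rot,TIP
r,x=rot(-7.4,0); card=np.array([462.5,5,100.])
s=arm.read_state(); rr=R.from_quat(s['ee_rot']); print(s['clock'],"tip",(s['position']+rr.apply(TIP)).round(1),np.round(s['joints'],2),s['grasp_force'],"elev",np.degrees(np.arcsin(rr.apply([1,0,0])[2])).round(1)); plan(card-r.apply(TIP),r)
E
python3 fin.py
```

```text
17.55 tip [466.4  68.2 178.6] [ 0.48  0.24 -0.51  0.58 -0.71  0.48] 59.50286686420441 elev 21.3
shift [-0.1593, 0.1292, 0.538] turn [0.0584, -0.1173, -0.0188] mm 143.9 deg 23.8 rows 3
```

arm_command(
  rows=[
    [[-0.04,0.03,0.13],[0.015,-0.03,-0.005]],
    [[-0.08,0.06,0.26],[0.03,-0.06,-0.01]],
    [[-0.12,0.1,0.39],[0.045,-0.09,-0.014]],
    [[-0.16,0.129,0.5],[0.058,-0.117,-0.019]],
    [[-0.16,0.129,0.538],[0.058,-0.117,-0.019]],
  ],
)

```text
clock: 18.05
position: [605.7, -15.1, 77.4]
ee_rot: [0.998, -0.068, -0.001, 0.002]
contact_force: [-0.1, -0.9, -1.7]
gripper_width: 14.9
grasp_force: 59.4
```

arm_command(
  rows=[
    [[0,0,0],[0,0,0]],
    [[0,0,0],[0,0,0]],
    [[0,0,0],[0,0,0]],
    [[0,0,0],[0,0,0]],
    [[0,0,0],[0,0,0]],
  ],
)

```text
clock: 18.55
position: [606.2, -12.3, 82.3]
ee_rot: [0.998, -0.064, 0.003, 0.002]
contact_force: [-0.6, 0.3, -1.2]
gripper_width: 15.1
grasp_force: 59.4
```

```bash
python3 fin.py
python3 - <<'E'
from h import *
p,d,i=snap("top"); q,_,_=snap("scene")
cv2.imwrite("pics/fin.png",np.hstack([cv2.resize(p[200:300,180:350],(400,235)),cv2.resize(q[150:250,260:430],(400,235))]))
print(arm.read_state()['clock'])
E
```

```text
18.55 tip [463.8   6.3 100.5] [ 0.25  0.49 -0.23  0.01 -0.84  1.19] 59.43371593952179 elev 0.3
shift [-0.0051, 0.0054, 0.0054] turn [0.0015, -0.0018, 0.0] mm 2.3 deg 0.4 rows 1
18.65
```

View pics/fin.png

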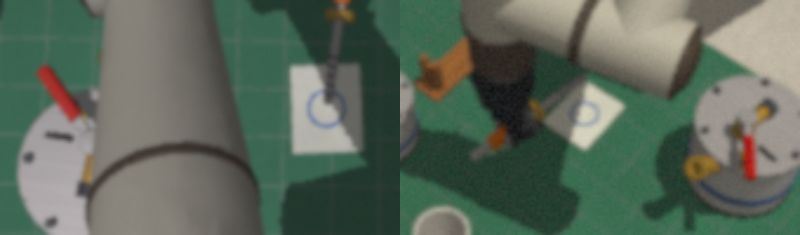

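The final view shows the tip over the ring (about (328,97) in the crop), the rod held level, and the handle still at half open. I'm handing in.

```bash
python3 -c "
from h import *
s=arm.read_state(); print(np.abs(s['joint_vel']).max()); print(arm.job_done())"
```

```text
0.007758054294510214
the job is handed in; nothing more can be done
None
```

I handed the job in at about 18.7 s (limit 69 s), with no verdict returned: the vent handle was last measured at about 45.7°, the rod seated on the rim and was drawn right out, and the gripper now holds it still and level, its tip about 2 mm from the ring's centre and 100 mm above the bench.

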